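# Free the jammed scraper handle and kit it

### The job

The wooden handle is jammed on the scraper tang that stands up from the heavy grey block: work it off upwards, twisting it to and fro as you ease it up, because a straight pull lifts the block, which only lies loose in its seat and must stay down in it. Stand the handle upright on the rubber mat and let go, take a fresh hold, and lay it on its side in the tray inside the empty rectangle drawn for it, either way round. Do not drop it or knock it over, and leave everything else where it is.

Things in the scene. Friction and masses are not known exactly. Their poses are not given: they have to be found in the camera images.
- handle: Wooden handle: eight-sided straight prism 100 mm long, 38 mm across flats, about 110 g. Origin at the centre of its socket end (lower at the start), z along its length to the closed end; flats face along x, y and the diagonals (every 45 degrees). A round bore, 18 mm wide, 50 mm deep, opens at the socket end. At the start it stands upright, socket end on the tang's collar.
- handle_mid (a point): Middle of the handle: on its axis, 50 mm from either end. Axes as the handle's. The jam: dry friction of about 17 to 24 N at the bore's wall, against whichever way it slides. A straight pull meets all of it, more than the block's weight; while the handle turns, the turn takes nearly all (0.2 N m) and it rises easily, about 0.4 mm per mm of turn at the wall.
- block: Heavy grey block, 104 x 68 x 32 mm, about 0.95 kg, loose in its seat. Origin at the centre of its underside, z up. A scraper blade stands in it and carries a steel collar (26 mm wide, its top 62 mm above the block's underside) and, on the block's centre, the upright tang.
- seat: Fixed shallow steel frame, 124 x 88 mm, 16 mm high, with 2 mm of play around the block; it keeps the block from turning and sliding but not from being lifted. Origin at the centre of its underside; its floor is 8 mm above the counter.
- mat: Fixed black rubber mat, 90 x 90 mm, 4 mm thick. Origin at the centre of its underside, on the counter.
- tray: Fixed white tray, 250 (x) x 190 (y) mm, its rim 14 mm above the counter, floor 4 mm above the counter, walls 4 mm thick. Origin at the centre of its underside. Black outlines on its floor: an empty rectangle for the handle, a long one with the filling knife in it, a circle with a steel ferrule in it.
- handle_spot (a point): Centre of the empty rectangle drawn for the handle, at the height of the tray's floor. The rectangle is 114 mm long along x and 52 mm wide along y; axes as the tray's, z up. On either side (y) of the handle's place at least 28 mm are free, then the tray's wall on -y and the knife on +y.
- knife: Filling knife about 190 mm long, lying in the long outline of the tray, its centre line 85 mm from the handle's. Bystander.
- ferrule: Steel ring 38 mm wide, 14 mm high, standing in the circle drawn in the tray, 130 mm from the handle spot along the tray's x. Bystander.
- cards: Pad of colour cards 60 x 110 x 28 mm, beyond the mat. Bystander.
- tin: Small paint tin 74 mm wide, 100 mm high, at the far side. Bystander.
- jar: Sample jar 52 mm wide, 60 mm high, at one side. Bystander.
- tape: Roll of masking tape 90 mm wide, 25 mm high, lying at the other side. Bystander.
- tang_tip (a point): Top of the tang, an upright steel pin 11 mm wide and 34 mm long, 96 mm above the block's underside. Four sprung balls in it, 22 mm above the collar, press outwards on the bore; the handle is free of them when raised 25 mm and clear of the tang when raised 35 mm. When the turning stops the handle holds fast again.
There are look-alikes about, which are no part of the job. Of the things that look like the handle, the smallest one is meant.

How it is judged:
On the way, in this order (a step that is already met when the one before it is completed fails the run):
1. The handle is clear above the tang, the block still down in its seat (z of handle in the frame of block above 0.097 m and distance of block from where it was at the start of the episode below 0.01 m), for 0.1 s.
2. The handle stands upright on the rubber mat, let go (angle between handle's own z axis and vertical below 0.1 rad and height (world z) of handle below 0.008 m and horizontal distance between handle and mat below 0.045 m and contact force between the fingers and handle below 0.1 N and linear speed of handle below 0.02 m/s), for 0.2 s.
At the end, for the whole second after the job is handed in: The handle lies at rest on its side on the tray's floor within the empty rectangle: its middle within 14 mm lengthwise and 11 mm crosswise of the rectangle's centre, its length within 0.22 rad of the rectangle's, either way round; the block is still down in its seat (within 12 mm of where it was) (angle between handle's own z axis and vertical between 1.48 and 1.66 rad and angle between the z axis of handle and the x axis of handle_spot, either way round below 0.22 rad and x of handle_mid in the frame of handle_spot between -0.014 and 0.014 m and y of handle_mid in the frame of handle_spot between -0.011 and 0.011 m and z of handle_mid in the frame of handle_spot between 0.015 and 0.024 m and linear speed of handle below 0.01 m/s and distance of block from where it was at the start of the episode below 0.012 m); the robot touches nothing.
It fails at once if The block is lifted or pulled out of its seat (more than 12 mm) (distance of block from where it was at the start of the episode above 0.012 m).
It fails at once if The handle is dropped, thrown or knocked over (faster than 0.7 m/s with no finger on it) (linear speed of handle above 0.7 m/s and contact force between the fingers and handle below 0.05 N).
It fails at once if A bystander is moved by more than 20 mm (distance of any of knife, ferrule, cards, tin, jar, tape from where it was at the start of the episode above 0.02 m).
It also fails if it takes over 69 s, if anything falls off the work surface, if the arm or the gripper's body presses on something with over 40 N, if the wrist force passes 120 N, or if a joint passes its speed limit or range.

### The arm

A 6-joint arm with a two-finger parallel gripper is mounted at the origin on the work surface. World frame = base frame: x ahead of the robot, y to its left, z up, the work surface at z = 0. Lengths are in m, angles in rad, forces in N, time in s.
With the tool pointing down it reaches from about 0.275 to 0.875 m from the base axis. Payload 12.5 kg.
Tool frame: the origin (TCP) lies on the centre line of the jaws, within the pads' length; the fingertips stand r.finger_overhang ahead of it and the grasp point (between the pads) lies 3 mm ahead of it (r.finger_overhang is the distance from the TCP to the fingertips, in m); z points along the fingers, y is the direction in which the jaws open and shut (so a half turn about z gives the same grasp; the last joint's range is limited). The gripper opens to 85 mm and grips with 20 to 120 N. Pads are 22 mm wide; open, the fingers measure 114 mm over their backs; the gripper's body (76 mm by 85 mm) begins 54 mm behind the grasp point. The pads swing forward as they close: fully open they stand 13 mm farther back than shut.
Start: joints at [1.036, 0.351, 1.652, -0, 1.139, -0.085], TCP at [0.239, 0.495, 0.253] pointing down, gripper open.
Joint ranges: [-2.75, 2.75], [-0.79, 2.1], [0.01, 2.65], [-1.57, 4.71], [0.07, 3.14], [-2.87, 2.87]. Speed limits (rad/s): [2.22, 2.22, 2.79, 3.14, 3.14, 3.14].

### API

Orientations are given as a unit quaternion [x, y, z, w].
In Python, from cell import r, optics gives the robot as it stands. The module is installed in compiled form; this text tells all that it offers. Calls block until the motion is done:
- r.move_to(position, orientation): joint-space move of the TCP to a pose.
- r.move_linear(position, rot=None, vel=0.15): straight line of the TCP; rot=None keeps the orientation; vel is the mean speed in m/s.
- r.set_joints(angles): joint-space move.
- r.set_gripper(opening, squeeze=None): opening from 0.0 (shut) to 1.0 (fully open); squeeze is the grip in N (None keeps the last); returns when the fingers have stopped.
- r.sleep(seconds).
- r.inverse_kinematics(position, orientation): joint angles nearest the present ones, or None.
- optics.get_image(name): name is "scene" or "top"; returns a dict with "pixels" (384x512x3 uint8, red, green, blue), "depth" (384x512 float32, m along the optical axis (not along the pixel's ray), 0 where there is no reading), "fx", "fy", "cx", "cy" (pixels), "camera_from_world" (4x4, takes a point from world to camera coordinates). Camera axes: x right, y down, z forward; pixel columns grow to the right and rows downward; lengths in m; the calibration is good to about 2 mm. A picture is of the moment at which its call begins.
A pose or a line that the arm cannot do raises r.PlanningError and nothing moves.
- r.hand_in(): hands the job in, once; it reports no verdict.
Readings, each from a call of its own:
- r.current_t(): time.
- r.current_q(): joint angles.
- r.current_qvel(): joint speeds.
- r.current_effort(): joint torques, N m.
- r.current_tool_pos(): TCP position.
- r.current_ee_rot(): TCP orientation.
- r.current_contact_force(): force on the tool from outside, world axes, zero at the start.
- r.current_torque(): the same for the moment, N m.
- r.current_opening(): opening from 0.0 (shut) to 1.0 (fully open).
Only numpy, scipy, OpenCV 4.12 (cv2) and the standard library are available. Lean on these libraries where they do the work, as an engineer would, in place of code of your own. Each camera call takes 0.05 s, during which the arm holds its last target. There are 200 camera calls.

## Working session

There is one attempt and no reset: what is moved stays moved. The work goes in short steps, each a Python script; the robot and the scene stay as the last script left them, time stands still between calls to the robot, and variables do not carry over. Pictures are saved under pics/ and viewed, about 8 in all and at most 12, crops included, and the job is handed in when it is done.

```bash
mkdir -p pics; cat > h.py <<'E'
import numpy as np, cv2
from cell import r, optics
def grab(n):
    d=optics.get_image(n); T=np.linalg.inv(np.array(d["camera_from_world"]))
    z=d["depth"]; v,u=np.mgrid[:z.shape[0],:z.shape[1]]
    P=np.stack([(u-d["cx"])/d["fx"]*z,(v-d["cy"])/d["fy"]*z,z,np.ones_like(z)],-1)@T.T
    P=P[...,:3]; P[z==0]=np.nan
    return d["pixels"],P,d
def save(img,name): cv2.imwrite("pics/"+name,cv2.cvtColor(np.ascontiguousarray(img),cv2.COLOR_RGB2BGR))
E
python3 - <<'E'
from h import *
a,P,d=grab("scene"); b,Q,e=grab("top")
np.savez("s.npz",a=a,P=P,b=b,Q=Q)
for x in(d,e):
  T=np.linalg.inv(np.array(x["camera_from_world"])); print(T.round(3), x["fx"])
save(cv2.resize(a,(800,600)),"scene0.png");save(cv2.resize(b,(800,600)),"top0.png")
print(r.finger_overhang,r.current_t(),r.current_ee_rot())
E
```

```text
[[-0.168  0.649 -0.742  1.641]
 [ 0.986  0.098 -0.137  0.183]
 [-0.017 -0.754 -0.656  1.045]
 [ 0.     0.     0.     1.   ]] 485.5387133461534
[[ 0.022 -0.993  0.118  0.423]
 [-1.    -0.024 -0.012  0.021]
 [ 0.015 -0.117 -0.993  1.3  ]
 [ 0.     0.     0.     1.   ]] 382.4782200664246
0.022 0.1 [ 2.23006854e-01  9.74816729e-01 -5.12337798e-04 -1.56280891e-04]
```

View pics/scene0.png

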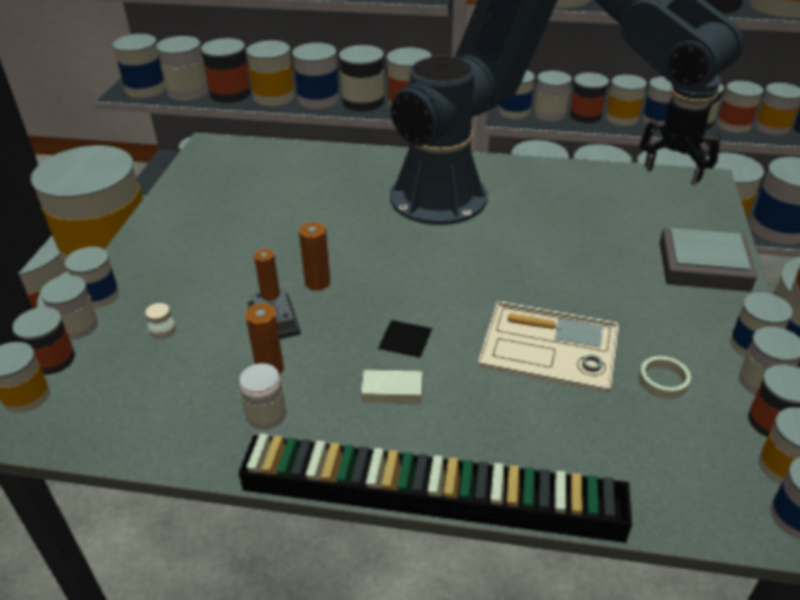

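View pics/top0.png

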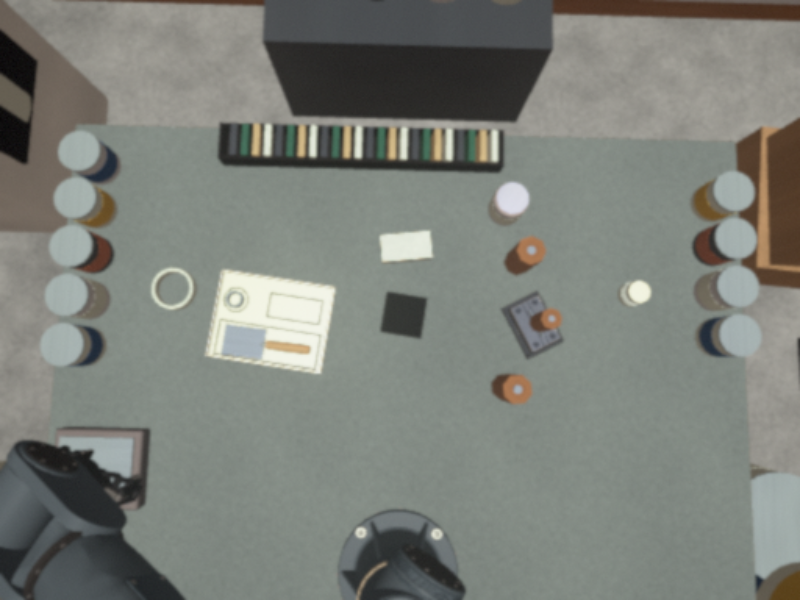

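In the top view the look-alikes are the orange prisms at (530,250), (550,320) and (515,388) px, scaled. The middle one stands on the grey block and is the smallest. I'll check that in a crop and measure it.

```bash
python3 - <<'E'
from h import *
s=np.load("s.npz"); b,Q,a,P=s["b"],s["Q"],s["b"]*0,s["P"]; a=s["a"]
k=.64
def comp(I,X,nm):
    h=cv2.cvtColor(I,cv2.COLOR_RGB2HSV); m=((h[...,0]<14)&(h[...,1]>120)&(h[...,2]>60)).astype(np.uint8)
    n,l,st,c=cv2.connectedComponentsWithStats(m)
    for i in range(1,n):
        if st[i,4]<60: continue
        p=X[l==i]; p=p[np.isfinite(p[:,0])]
        if not len(p) or abs(p[:,1]).max()>.6: continue
        zt=np.percentile(p[:,2],95); t=p[p[:,2]>zt-.006]
        print(nm,c[i].round(),st[i,4],"ztop",zt.round(3),"top ctr",((t.min(0)+t.max(0))/2).round(3),"mean",t.mean(0).round(3),"size",np.ptp(t,0).round(3))
comp(b,Q,"top");comp(a,P,"scene")
def box(poly,lo,hi,nm,dark=None):
    m=np.zeros(b.shape[:2],np.uint8); cv2.fillPoly(m,[np.int32(np.array(poly)*k)],1)
    g=b.max(2); ok=(m>0)&(Q[...,2]>lo)&(Q[...,2]<hi)
    if dark: ok&=(g<dark)
    p=Q[ok]; rc=cv2.minAreaRect(np.float32(p[:,:2]*1000)); print(nm,rc,len(p),p[:,2].mean().round(4), p[:,:2].mean(0))
box([(370,280),(440,280),(440,350),(370,350)],-.01,.02,"mat",55)
box([(190,255),(350,255),(350,390),(190,390)],.009,.03,"trayrim")
box([(490,280),(575,280),(575,370),(490,370)],.03,.055,"block")
box([(490,280),(575,280),(575,370),(490,370)],.008,.055,"seat+block")
box([(370,220),(445,220),(445,270),(370,270)],.015,.05,"cards")
w=lambda I,y,x,f:cv2.resize(I[y[0]:y[1],x[0]:x[1]],None,fx=f,fy=f,interpolation=2)
A=w(b,(170,245),(125,225),4);B=w(b,(140,265),(305,385),4)
C=w(a,(135,245),(140,240),4)
H=max(A.shape[0],B.shape[0],C.shape[0])
pad=lambda I:cv2.copyMakeBorder(I,0,H-I.shape[0],0,0,0)
I=np.hstack([pad(A),pad(B),pad(C)]); print(I.shape); save(cv2.resize(I,(800,int(H*800/I.shape[1]))),"crop1.png")
for q in [(235,298)]: print(Q[int(q[1]*k),int(q[0]*k)])
# rectangle corners top-scaled
for q in [(272,292),(324,297),(319,325),(266,319)]: print(Q[int(q[1]*k),int(q[0]*k)].round(4))
E
```

```text
top [339. 161.] 170 ztop 0.144 top ctr [ 0.654 -0.246  0.142] mean [ 0.652 -0.247  0.141] size [0.051 0.053 0.008]
top [351. 204.] 76 ztop 0.172 top ctr [ 0.517 -0.278  0.17 ] mean [ 0.516 -0.276  0.169] size [0.03  0.033 0.008]
top [329. 249.] 188 ztop 0.144 top ctr [ 0.383 -0.22   0.142] mean [ 0.383 -0.219  0.141] size [0.045 0.049 0.008]
scene [253.  55.] 100 ztop -0.068 top ctr [-0.82  -0.232 -0.068] mean [-0.822 -0.234 -0.069] size [0.05  0.067 0.01 ]
scene [376.  67.] 213 ztop -0.105 top ctr [-0.85   0.416 -0.104] mean [-0.843  0.412 -0.106] size [0.062 0.093 0.012]
scene [200. 157.] 155 ztop 0.135 top ctr [ 0.403 -0.214  0.136] mean [ 0.405 -0.209  0.134] size [0.023 0.048 0.013]
scene [168. 170.] 66 ztop 0.167 top ctr [ 0.534 -0.271  0.164] mean [ 0.535 -0.271  0.164] size [0.016 0.031 0.007]
scene [201. 176.] 75 ztop 0.07 top ctr [ 0.409 -0.211  0.071] mean [ 0.41  -0.212  0.069] size [0.009 0.014 0.013]
scene [171. 185.] 100 ztop 0.115 top ctr [ 0.535 -0.275  0.114] mean [ 0.536 -0.274  0.114] size [0.011 0.025 0.009]
scene [168. 217.] 283 ztop 0.135 top ctr [ 0.674 -0.238
[... 243 characters left out ...]
625), (314.4658508300781, 189.74993896484375), 82.40109252929688) 558 0.0146 [0.5058982  0.29741457]
block ((517.4246826171875, -280.00213623046875), (102.20846557617188, 68.32933044433594), 26.977121353149414) 473 0.0388 [ 0.51568066 -0.27461755]
seat+block ((522.8014526367188, -291.2320556640625), (123.30717468261719, 111.71439361572266), 27.729049682617188) 745 0.03 [ 0.51457331 -0.27239311]
cards ((680.0235595703125, -3.2377967834472656), (60.63460159301758, 109.41373443603516), 6.588067531585693) 571 0.0257 [ 0.67902266 -0.00310154]
(500, 1120, 3)
[0.56205828 0.36516012 0.00361034]
[ 5.782e-01  2.853e-01 -3.000e-04]
[0.5665 0.1717 0.0051]
[ 0.5054  0.1802 -0.0009]
[0.5159 0.2949 0.0044]
```

View pics/crop1.png

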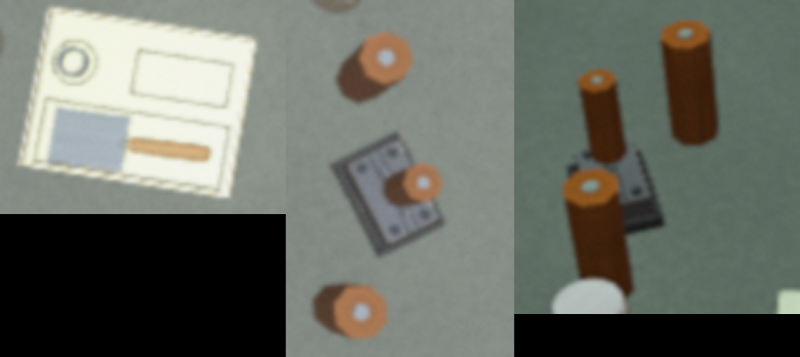

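The middle orange prism on the block is visibly the slimmest, with its top at about (0.517, −0.278, 0.170). That agrees with the block's centre at (0.517, −0.280). The empty outline is in the tray at upper right. Next I check that the later poses are reachable, then go above the handle and take hold.

```bash
cat >> h.py <<'E'
from scipy.spatial.transform import Rotation as R
def rot(az,th,flip=1):
    """tool tilted th from straight down towards azimuth az; jaws (y) horizontal, across az"""
    u=np.array([np.cos(az),np.sin(az),0]); z=np.sin(th)*u-np.cos(th)*np.array([0,0,1])
    y=flip*np.array([-np.sin(az),np.cos(az),0]); return R.from_matrix(np.stack([np.cross(y,z),y,z],1))
def down(jaw): return rot(jaw-np.pi/2,0).as_quat()
def state(m=""): print(m,"t%.1f"%r.current_t(),"p",np.round(r.current_tool_pos(),4),"F",np.round(r.current_contact_force(),1),"M",np.round(r.current_torque(),2),"op",round(r.current_opening(),3))
E
python3 - <<'E'
from h import *
D=np.radians
for az in (-45,-20,-2,20,45):
  for th in (45,55,65):
    print("mat",az,th,[None if (q:=r.inverse_kinematics([.532-.01*np.sin(D(th))*np.cos(D(az)),-.012,.07],rot(D(az),D(th),f).as_quat())) is None else np.round(q,2).tolist() for f in (1,-1)])
for az in (82.4,-97.6):
  for th in (-25,-35,-45): print("tray",az,th,[None if (q:=r.inverse_kinematics([.54,.235,.05],rot(D(az),D(th),f).as_quat())) is None else np.round(q,2).tolist() for f in (1,-1)])
for j in (-18,162):
  print(j,r.inverse_kinematics([.517,-.279,.3],down(D(j))))
r.move_to([.517,-.279,.27],down(D(-18))); state("above"); print(r.current_q())
E
```

```text
mat -45 45 [[0.15, 0.61, 2.12, 4.54, 0.62, 0.97], [0.15, 0.61, 2.12, 4.54, 0.62, -2.17]]
mat -45 55 [[0.21, 0.68, 2.15, 4.37, 0.82, 1.2], [0.21, 0.68, 2.15, 4.37, 0.82, -1.94]]
mat -45 65 [[0.25, 0.77, 2.15, 4.28, 1.03, 1.35], [0.25, 0.77, 2.15, 4.28, 1.03, -1.79]]
mat -20 45 [[0.0, 0.57, 2.25, 3.68, 0.49, 1.33], [0.0, 0.57, 2.25, 3.68, 0.49, -1.81]]
mat -20 55 [[0.03, 0.65, 2.3, 3.58, 0.78, 1.47], [0.03, 0.65, 2.3, 3.58, 0.78, -1.67]]
mat -20 65 [[0.05, 0.76, 2.33, 3.55, 1.08, 1.55], [0.05, 0.76, 2.33, 3.55, 1.08, -1.6]]
mat -2 45 [[-0.15, 0.56, 2.28, 2.97, 0.49, 1.64], [-0.15, 0.56, 2.28, 2.97, 0.49, -1.5]]
mat -2 55 [[-0.16, 0.65, 2.34, 3.0, 0.8, 1.6], [-0.16, 0.65, 2.34, 3.0, 0.8, -1.54]]
mat -2 65 [[-0.17, 0.76, 2.37, 3.01, 1.13, 1.57], [-0.17, 0.76, 2.37, 3.01, 1.13, -1.57]]
mat 20 45 [[-0.32, 0.57, 2.24, 2.16, 0.56, 1.96], [-0.32, 0.57, 2.24, 2.16, 0.56, -1.18]]
mat 20 55 [[-0.37, 0.65, 2.29, 2.31, 0.81, 1.75], [-0.37, 0.65, 2.29, 2.31, 0.81, -1.39]]
mat 20 65 [[-0.41, 0.76, 2.31, 2.36, 1.08, 1.62], [-0.41, 0.76, 2.31, 2.36, 1.08, -1.52]]
mat 45 45 [[-0.43, 0.61, 2.1, 1.47, 0.
[... 376 characters left out ...]
2, 0.87, 1.44, -0.5, 1.28, 0.91]]
tray 82.4 -45 [[0.56, 0.94, 1.36, -0.58, 1.43, -2.19], [0.56, 0.94, 1.36, -0.58, 1.43, 0.95]]
tray -97.6 -25 [[0.16, 0.67, 1.81, 0.72, 0.66, -0.28], [0.16, 0.67, 1.81, 0.72, 0.66, 2.86]]
tray -97.6 -35 [[0.1, 0.7, 1.84, 1.0, 0.73, -0.58], [0.1, 0.7, 1.84, 1.0, 0.73, 2.56]]
tray -97.6 -45 [[0.04, 0.74, 1.86, 1.21, 0.84, -0.82], [0.04, 0.74, 1.86, 1.21, 0.84, 2.32]]
-18 [-5.74098493e-01  3.77532650e-01  1.49454887e+00 -4.44089210e-16
  1.26951114e+00 -2.59939228e-01]
162 None
above t3.0 p [ 0.5173 -0.2784  0.27  ] F [-0.6  0.4  0.1] M [-0.01  0.02  0.03] op 1.001
[-5.72976745e-01  4.02946765e-01  1.53239618e+00  1.09089609e-04
  1.20634961e+00 -2.59929164e-01]
```

```bash
python3 - <<'E'
from h import *
r.move_linear([.517,-.279,.138],vel=.1); state("down")
r.set_gripper(0.0,squeeze=25); r.sleep(.2); state("grip")
a,P,d=grab("scene"); save(cv2.resize(a[120:260,120:290],None,fx=4,fy=4,interpolation=2),"grip1.png")
E
```

```text
down t4.5 p [ 0.5172 -0.2792  0.1386] F [0.3 0.1 0.6] M [-0.02 -0.   -0.02] op 0.998
grip t5.2 p [ 0.5175 -0.2793  0.1384] F [ 5.  -2.2  1.3] M [-0.53 -0.91 -0.01] op 0.447
```

View pics/grip1.png

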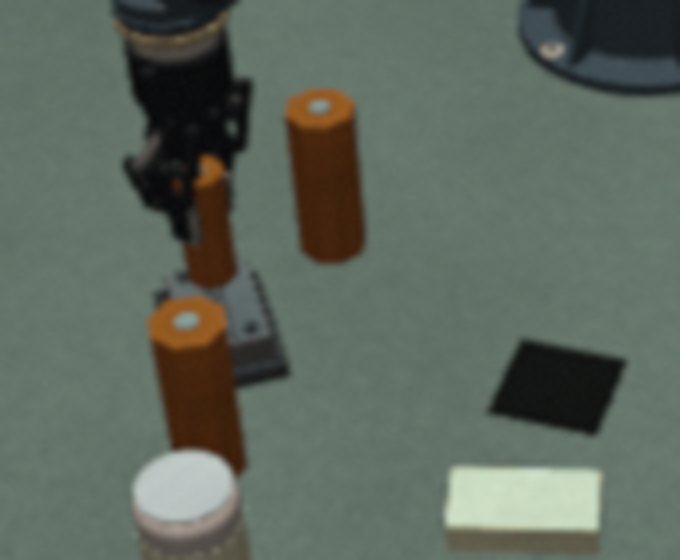

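The handle is gripped at mid-upper height; opening 0.447 is 38 mm, so the jaws are on flats. Now I centre out the side force and make the first test twist.

```bash
cat >> h.py <<'E'
C0=np.radians(-18)
def swing(xy,z0,a0,a1,k=.0026,w=1.0):
    dz=k*abs(a1-a0); T=abs(a1-a0)/w
    r.move_linear([*xy,z0+dz],rot=down(C0+a1),vel=dz/T); return z0+dz
E
python3 - <<'E'
from h import *
j=np.array([np.cos(C0),np.sin(C0)]); xy=np.array([.517,-.279])+.0012*j
r.move_linear([*xy,.138],vel=.02); r.sleep(.1); state("shift")
r.set_gripper(0.0,squeeze=80); r.sleep(.2); state("80N")
z=swing(xy,.138,0,.4); state("sw .4"); 
z=swing(xy,z,.4,-.4); state("sw -.4"); print(z,xy)
E
```

```text
shift t5.6 p [ 0.5181 -0.2794  0.1383] F [ 1.6 -1.8  6.4] M [-0.26 -0.21  0.04] op 0.444
80N t6.0 p [ 0.5181 -0.2795  0.1385] F [ 0.8 -1.3  7.1] M [-0.31 -0.01  0.1 ] op 0.432
sw .4 t6.5 p [ 0.5178 -0.279   0.1386] F [ 1.4  0.7 -1.4] M [ 0.08 -0.37  0.01] op 0.436
sw -.4 t7.5 p [ 0.5174 -0.279   0.1404] F [-0.6  0.7 -6.5] M [0.16 0.24 0.03] op 0.431
0.14112000000000002 [ 0.51814127 -0.27937082]
```

```bash
python3 - <<'E'
from h import *
xy=np.array([.51814,-.27937]); z=.1411; a=-.4
for i in range(4):
    b=.85 if a<0 else -.85
    z=swing(xy,z,a,b,.0026,1.2); a=b; state("%.4f"%z)
    if r.current_contact_force()[2]<-9: print("high");break
np.save("st.npy",[z,a])
a,P,d=grab("scene"); save(cv2.resize(a[120:260,120:290],None,fx=4,fy=4,interpolation=2),"tw1.png")
E
```

```text
0.1444 t8.9 p [ 0.5183 -0.2796  0.1447] F [-1.5 -1.2 -1.5] M [-0.25  0.31 -0.01] op 0.438
0.1488 t10.7 p [ 0.5181 -0.2792  0.1485] F [ 2.3 -0.3 -7.8] M [ 0.13 -0.41 -0.01] op 0.437
0.1532 t12.6 p [ 0.5181 -0.28    0.1537] F [-2.4 -5.6  0.4] M [-1.04  0.51 -0.11] op 0.441
0.1576 t14.4 p [ 0.5179 -0.279   0.1575] F [-2.2  1.6 -2.3] M [0.54 0.44 0.09] op 0.437
```

View pics/tw1.png

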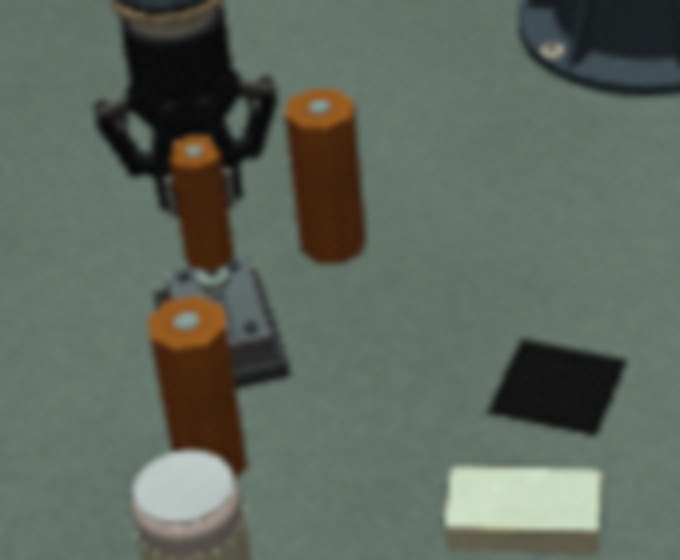

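The handle has come up and the block is still seated, with the collar showing below the handle at about (212,272). I'll keep twisting.

```bash
python3 - <<'E'
from h import *
xy=np.array([.51814,-.27937]); z,a=np.load("st.npy")
for i in range(3):
    b=.85 if a<0 else -.85
    z=swing(xy,z,a,b,.0026,1.2); a=b; state("%.4f"%z)
    if r.current_contact_force()[2]<-9: print("high");break
np.save("st.npy",[z,a])
I,P,d=grab("scene"); h=cv2.cvtColor(I,cv2.COLOR_RGB2HSV); m=(h[...,0]<14)&(h[...,1]>120)&(h[...,2]>60)
p=P[m]; p=p[(abs(p[:,0]-.53)<.04)&(abs(p[:,1]+.278)<.03)]; print("handle z range",np.percentile(p[:,2],[2,98]))
E
```

```text
0.1620 t16.3 p [ 0.5185 -0.2797  0.1624] F [ 0.6 -0.8  0.1] M [-0.24 -0.2  -0.01] op 0.436
0.1665 t18.2 p [ 0.5181 -0.2793  0.1664] F [-0.2  0.4 -1.3] M [-0.02 -0.05 -0.03] op 0.435
0.1709 t20.0 p [ 0.5181 -0.2794  0.1709] F [-0.3 -0.2 -1. ] M [-0.03  0.03 -0.  ] op 0.434
handle z range [0.10545038 0.19568187]
```

It is free: moment near zero and Fz −1 N, which is just the handle's weight. I lift it straight up and measure it in the hand.

```bash
python3 - <<'E'
from h import *
xy=[.51814,-.27937]
r.move_linear([*xy,.178],vel=.03); r.move_linear([*xy,.25],vel=.1); state("up"); print(r.current_q())
I,P,d=grab("scene"); b,Q,e=grab("top")
for J,X in((I,P),(b,Q)):
  h=cv2.cvtColor(J,cv2.COLOR_RGB2HSV); m=(h[...,0]<14)&(h[...,1]>110)&(h[...,2]>30)
  p=X[m]; p=p[(abs(p[:,0]-.52)<.05)&(abs(p[:,1]+.278)<.04)&(p[:,2]>.13)]; print(len(p),"z",np.percentile(p[:,2],[0,2,50,98,100]).round(4),p.mean(0))
save(cv2.resize(I[90:260,120:290],None,fx=3.5,fy=3.5,interpolation=2),"up.png")
ok=(Q[...,2]<.01)&(Q[...,2]>-.008)&(b.max(2)<55)&(abs(Q[...,0]-.53)<.09)&(abs(Q[...,1]+.01)<.09)
p=Q[ok]; print("mat",cv2.minAreaRect(np.float32(p[:,:2]*1000)),len(p))
E
```

```text
up t21.3 p [ 0.5179 -0.2792  0.2493] F [ 1.  -0.1 -1.1] M [-0.01 -0.03  0.01] op 0.434
[-5.73579810e-01  4.24614751e-01  1.55275700e+00  5.92270129e-05
  1.16535039e+00 -1.10939892e+00]
192 z [0.18   0.1819 0.2113 0.2754 0.3009] [ 0.53285541 -0.27320593  0.21750891]Traceback (most recent call last):
  File "<stdin>", line 7, in <module>
    return _quantile_unchecked(
        a, q, axis, out, overwrite_input, method, keepdims, weights)
    return _ureduce(a,
                    func=_quantile_ureduce_func,
    ...<5 lines>...
                    overwrite_input=overwrite_input,
                    method=method)
    r = func(a, **kwargs)
    result = _quantile(arr,
                       quantiles=q,
    ...<2 lines>...
                       out=out,
                       weights=wgt)
    slices_having_nans = np.isnan(arr[-1, ...])
                                  ~~~^^^^^^^^^
IndexError: index -1 is out of bounds for axis 0 with size 0
```

```bash
python3 - <<'E'
from h import *
s=np.load("s.npz"); b,Q=s["b"],s["Q"]
g=b.max(2)[175:230,235:285]; m=(g<60).astype(np.uint8); n,l,st,c=cv2.connectedComponentsWithStats(m); i=1+st[1:,4].argmax(); cu,cv_=c[i]+[235,175]
M=Q[int(round(cv_)),int(round(cu))]; q=np.argwhere(l==i)+[175,235]
pp=Q[q[:,0],q[:,1]]; print("mat",M,pp.mean(0),st[i],np.ptp(pp,0)); M=np.nanmean(pp,0)
np.save("mat.npy",M)
r.move_linear([M[0],M[1],.25],rot=down(0),vel=.15); state("over mat")
r.move_linear([M[0],M[1],.085],vel=.1); r.move_linear([M[0],M[1],.0725],vel=.02); r.sleep(.1);state("low")
I,P,d=grab("scene"); save(cv2.resize(I[130:270,170:340],None,fx=4,fy=4,interpolation=2),"mat.png")
E
```

```text
mat [ 0.53330539 -0.00268153  0.00243379] [nan nan nan] [ 11  14  26  26 534] [nan nan nan]
over mat t23.4 p [ 0.5328 -0.004   0.25  ] F [-0.2 -0.1 -1.1] M [-0.01 -0.02  0.  ] op 0.434
low t26.1 p [ 0.5327 -0.0036  0.0725] F [-1.9  1.3  4.1] M [0.06 0.51 0.01] op 0.43
```

View pics/mat.png

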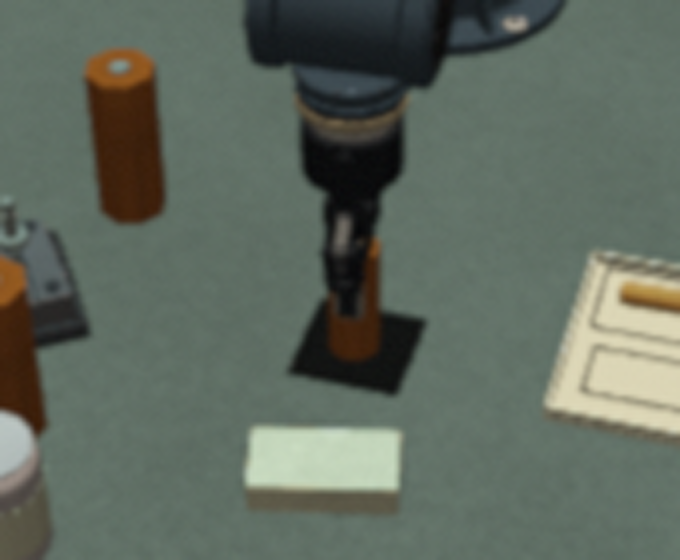

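The handle stands on the mat at (355,340), pressing about 5 N. I release it and check that it stands.

```bash
cat >> h.py <<'E'
AZ,TH,F=np.pi/4,np.radians(50),-1
E
python3 - <<'E'
from h import *
M=np.array(r.current_tool_pos())[:2]; np.save("M.npy",M)
r.set_gripper(.85); r.sleep(.4); state("released")
r.move_linear([*M,.2],vel=.15); r.move_to([.42,-.12,.28],down(0)); state("away")
I,P,d=grab("scene"); b,Q,e=grab("top"); np.savez("s2.npz",I=I,P=P,b=b,Q=Q)
for J,X in((I,P),(b,Q)):
  h=cv2.cvtColor(J,cv2.COLOR_RGB2HSV); m=(h[...,0]<14)&(h[...,1]>110)&(h[...,2]>30)
  p=X[m]; p=p[(abs(p[:,0]-.53)<.06)&(abs(p[:,1])<.06)]; 
  if len(p): t=p[p[:,2]>.094]; print(len(p),p[:,2].max(),"top ctr",(t.min(0)+t.max(0))/2,t.mean(0))
Rm=rot(AZ,TH,F); zt=Rm.as_matrix()[:,2]
G=np.array([*M,.064])-.01*zt
for x in (G,G-.12*zt,G+[0,0,.15]): print(x.round(3),np.round(r.inverse_kinematics(x,Rm.as_quat()),2))
for az in (82.4,-97.6): print(az,np.round(r.inverse_kinematics([.54,.235,.06],rot(np.radians(az),TH-np.pi/2,F).as_quat()),2))
E
```

```text
released t27.0 p [ 0.5328 -0.0037  0.0725] F [-0.8  0.3  0.5] M [-0.07 -0.01  0.01] op 0.846
away t28.7 p [ 0.4204 -0.1197  0.2794] F [ 0.3 -0.   0.2] M [ 0.02 -0.05  0.04] op 0.851
286 0.1025075399073967 top ctr [5.51705389e-01 3.06774477e-04 9.82590712e-02] [0.55211554 0.00218066 0.09783548]
101 0.10718729695813756 top ctr [ 0.53284438 -0.00541499  0.10235525] [ 0.53222832 -0.00481663  0.10203326]
[ 0.527 -0.009  0.07 ] [-0.45  0.64  2.12  1.56  0.81 -1.07]
[ 0.462 -0.074  0.148] [-0.68  0.43  2.19  1.25  0.93 -0.9 ]
[ 0.527 -0.009  0.22 ] [-0.45  0.31  2.08  1.23  0.88 -0.57]
82.4 [ 0.54  0.89  1.4  -0.54  1.37  0.93]
-97.6 [0.06 0.7  1.85 1.1  0.79 2.45]
```

The handle stands free at (0.533, −0.005) with its top at 0.10. I take the fresh tilted hold and measure the rectangle in both cameras.

```bash
python3 - <<'E'
from h import *
Rm=rot(AZ,TH,F); zt=Rm.as_matrix()[:,2]; M=np.load("M.npy")
G=np.array([*M,.064])-.01*zt
r.move_to(G-.12*zt,Rm.as_quat()); state("pre")
r.move_linear(G,vel=.08); state("at"); r.set_gripper(0,squeeze=60); r.sleep(.2); state("held")
r.move_linear(G+[0,0,.15],vel=.12); state("lifted")
s=np.load("s2.npz")
for nm,J in(("top",s["b"]),("scene",s["I"])):
    d=optics.get_image(nm); E=np.array(d["camera_from_world"]); T=np.linalg.inv(E)
    K=np.array([[d["fx"],0,d["cx"]],[0,d["fy"],d["cy"]],[0,0,1]])
    # rectify plane z=.004 : 1 mm/px, x .42..66, y .12..44
    H=K@np.stack([E[:3,0],E[:3,1],E[:3,2]*.004+E[:3,3]],1)
    A=np.array([[0,.001,.42],[.001,0,.12],[0,0,1]])  # px(u,v)->world: x=.42+.001v, y=.12+.001u
    w=cv2.warpPerspective(cv2.cvtColor(J,cv2.COLOR_RGB2GRAY),H@A,(320,240),flags=cv2.INTER_CUBIC|cv2.WARP_INVERSE_MAP)
    m=cv2.adaptiveThreshold(w,255,cv2.ADAPTIVE_THRESH_MEAN_C,cv2.THRESH_BINARY_INV,21,8)
    cs,_=cv2.findContours(m,cv2.RETR_LIST,cv2.CHAIN_APPROX_SIMPLE)
    for c in cs:
        (cx,cy),sz,an=cv2.minAreaRect(c)
        if 90<max(sz)<130 and 35<min(sz)<65: print(nm,"rect world",.42+cy/1000,.12+cx/1000,sz,an)
    save(cv2.resize(w,None,fx=2,fy=2),"rect_%s.png"%nm)
E
```

```text
pre t30.0 p [ 0.4625 -0.0738  0.1476] F [-0.1  0.5  1. ] M [-0.24  0.25  0.03] op 0.851
at t31.6 p [ 0.5273 -0.0093  0.0707] F [-0.1  0.6 -0.2] M [-0.31  0.27  0.03] op 0.848
held t32.2 p [ 0.5275 -0.0092  0.0707] F [-1.6 -2.1  5.2] M [ 0.07 -0.03 -0.05] op 0.43
lifted t33.6 p [ 0.527  -0.009   0.2198] F [-0.4  0.2 -1.3] M [-0.32  0.39 -0.01] op 0.436
top rect world 0.5408362426757812 0.2340218276977539 (112.33915710449219, 50.684783935546875) 7.594642639160156
top rect world 0.5409061279296875 0.234447021484375 (119.42317199707031, 58.24574279785156) 7.431407928466797
scene rect world 0.5430859298706054 0.2396058349609375 (110.63972473144531, 48.98847961425781) 6.604835510253906
scene rect world 0.5431141052246093 0.23935055541992187 (120.5784683227539, 61.24409866333008) 7.640407085418701
```

Both cameras put the rectangle at about (0.542, 0.2365), azimuth 82.5°. They differ by 5 mm lengthwise, within the 14 mm allowed. I swing over and look before lowering.

```bash
cat >> h.py <<'E'
AT=np.radians(82.5); RT=rot(AT,TH-np.pi/2,F); S=np.array([.5418,.2365]); UT=np.array([np.cos(AT),np.sin(AT),0])
def tcp_for(h,off=0): return np.array([*S,h])+(.010+off)*UT-.010*RT.as_matrix()[:,2]
E
python3 - <<'E'
from h import *
r.move_to(tcp_for(.18),RT.as_quat()); state("over"); 
r.move_linear(tcp_for(.07),vel=.12); r.sleep(.2); state("low")
I,P,d=grab("scene"); b,Q,e=grab("top"); out=[]
for J,X,w in((I,P,(170,260,290,420)),(b,Q,(150,250,120,250))):
  h=cv2.cvtColor(J,cv2.COLOR_RGB2HSV); m=(h[...,0]<14)&(h[...,1]>110)&(h[...,2]>30)
  m&=(abs(X[...,0]-.54)<.06)&(abs(X[...,1]-.236)<.1)&(X[...,2]>.04)
  p=X[m]; print(len(p), p.min(0).round(4) if len(p) else'',p.max(0).round(4) if len(p) else '', ((p-[*S,0])@UT).min(),((p-[*S,0])@UT).max())
  out.append(cv2.resize(J[w[0]:w[1],w[2]:w[3]],(400,300),interpolation=2))
save(np.hstack(out),"low.png")
E
```

```text
over t35.3 p [0.5439 0.2519 0.1874] F [-0.1 -0.1 -1.7] M [ 0.42 -0.05 -0.02] op 0.436
low t36.6 p [0.5442 0.2529 0.0783] F [-0.2  0.  -1.9] M [ 0.45 -0.09  0.03] op 0.433
156 [0.5224 0.191  0.0627] [0.5996 0.2787 0.1269] -0.04459408891724263 0.048605856436013214
313 [0.5214 0.1844 0.0713] [0.5634 0.2836 0.0922] -0.05229062659557212 0.04756167118167313
```

View pics/low.png

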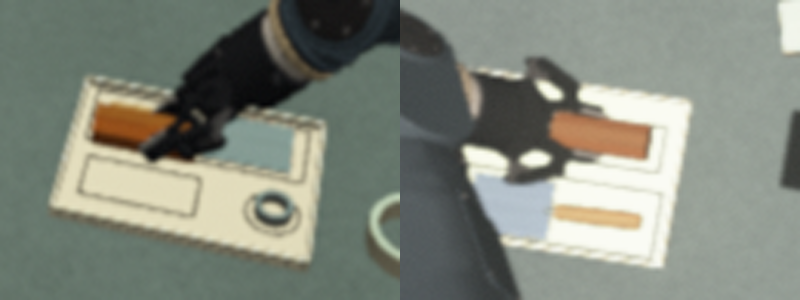

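The handle is level over the empty rectangle, within about 2 mm lengthwise and with fingers clear of the knife. I lower it by feel and release with a limited opening.

```bash
python3 - <<'E'
from h import *
r.move_linear(tcp_for(.028,.001),vel=.06); state("near")
h=.028
while h>.0195:
    h-=.001; r.move_linear(tcp_for(h,.001),vel=.02); r.sleep(.05)
    f=r.current_contact_force()[2]
    if f>2.5: break
state("touch %.4f"%h)
r.set_gripper(.6); r.sleep(.4); state("open")
zt=RT.as_matrix()[:,2]; p=np.array(r.current_tool_pos())
r.move_linear(p-.10*zt,vel=.08); r.move_linear(p-.10*zt+[-.0,0,.1],vel=.15); r.move_to([.35,-.1,.3],down(0)); state("away")
I,P,d=grab("scene"); b,Q,e=grab("top"); out=[]
for J,X,w in((I,P,(170,260,290,420)),(b,Q,(150,250,120,250))):
  hh=cv2.cvtColor(J,cv2.COLOR_RGB2HSV); m=(hh[...,0]<14)&(hh[...,1]>110)&(hh[...,2]>30)
  m&=(abs(X[...,0]-.54)<.05)&(abs(X[...,1]-.236)<.1)&(X[...,2]>.01)
  p=X[m]; q=p-[*S,0]; V=np.array([-UT[1],UT[0],0]); print(len(p),"z",np.percentile(p[:,2],[5,50,95]).round(4),"len",np.percentile(q@UT,[1,99]).round(4),"across",np.percentile(q@V,[1,50,99]).round(4))
  pr=cv2.minAreaRect(np.float32(p[:,:2]*1000)); print(pr)
  out.append(cv2.resize(J[w[0]:w[1],w[2]:w[3]],(400,300),interpolation=2))
save(np.hstack(out),"end.png")
s=np.load("s.npz");dd=abs(s["b"].astype(int)-b).sum(2); save(cv2.resize(b,(800,600)),"endtop.png")
m=(Q[...,2]>.03)&(Q[...,2]<.055)&(abs(Q[...,0]-.517)<.07)&(abs(Q[...,1]+.28)<.07); print("block",cv2.minAreaRect(np.float32(Q[m][:,:2]*1000)),np.median(Q[m][:,2]))
E
```

```text
near t37.5 p [0.5443 0.2539 0.0359] F [-0.5  0.1 -0.7] M [ 0.39 -0.04 -0.01] op 0.433
touch 0.0240 t38.7 p [0.5442 0.2538 0.0319] F [-0.   0.5  3. ] M [ 0.06  0.04 -0.1 ] op 0.431
open t39.4 p [0.5441 0.2538 0.0316] F [-0.5  0.6  0.2] M [ 0.35 -0.05 -0.02] op 0.6
away t43.3 p [ 0.3505 -0.0999  0.3   ] F [-0.4 -0.1  0.6] M [-0.04 -0.06 -0.02] op 0.6
244 z [0.0189 0.032  0.0397] len [-0.0426  0.0516] across [-0.023  -0.0154 -0.0056]
((557.947998046875, 239.01766967773438), (96.86475372314453, 20.095598220825195), 84.97039031982422)
260 z [0.0313 0.0378 0.0427] len [-0.0488  0.0431] across [-0.014   0.0019  0.0165]
((540.3345336914062, 233.64633178710938), (95.66515350341797, 31.110334396362305), 82.71649932861328)
block ((517.6713256835938, -280.6019592285156), (103.7434310913086, 69.86602783203125), 29.062929153442383) 0.038657485388861934
```

View pics/end.png

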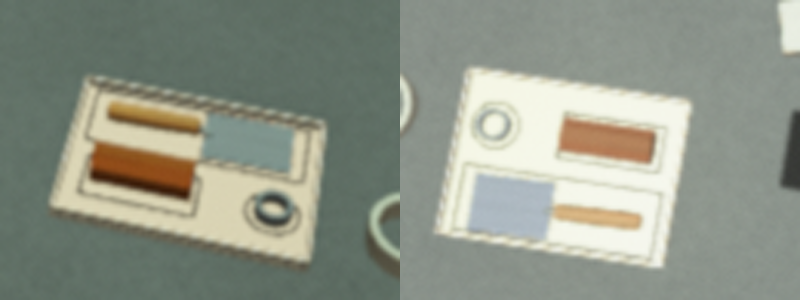

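The handle lies inside the rectangle (top view about (608,138)); knife and ferrule are undisturbed, and the robot is clear of everything.

```bash
python3 -c "
from h import *
r.hand_in(); state('done')"
```

```text
the job is handed in; nothing more can be done
the job is handed in; nothing more can be done
```

The job is done and handed in at about 43 s on the robot's clock, within the 69 s limit; the hand-in gave no verdict.

- **Working it off:** I gripped the smallest handle, the one on the block, and twisted it to and fro up to ±0.85 rad while easing it up about 33 mm. The upward pull read at most 7.8 N at the end of each swing, below the block's weight. It came free, and I lifted it clear.
- **Mat:** I stood it upright on the rubber mat and let go. The cameras showed it standing by itself, its top at about 0.10 m.
- **Tray:** I took a fresh tilted hold, turned it level, lowered it into the empty rectangle until it touched (about 3 N), released it and moved the arm away.

**Last checks:**
- **Handle:** it lies on its side inside the outline, within about 4 mm of the centre lengthwise and 2 mm crosswise. It is aligned to about 0.05 rad or better.
- **Block:** it is still seated, within about 1 mm of its starting position and at the same height. A fitted rectangle turned by about 2°, which is within measurement noise.
- **Bystanders:** the knife and ferrule looked undisturbed in the final close-up. I did not measure the cards, tin, jar and tape again at the end.
- **Disagreements:** the two cameras differed by about 5 mm lengthwise on the rectangle's centre, so I used a point between them; the tolerance is 14 mm. One measurement script stopped partway when the arm hid the handle from the top camera. It did not affect the job.

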